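# Set the end stop and hold its bolt head behind the slotted angle

## Task

The end stop of the little milling machine's bed has to be clamped at a new place: take its green thumb tab, slide the stop along the slotted angle until its black pointer stands over the red tape, and let go of the tab. Then reach down into the narrow gap behind the angle, grip the hexagonal head of the stop's bolt firmly across its two upright flats without turning it, and keep hold so that I can run up the nut on the front: finish while holding the head, with the pointer still over the tape and the other things on the table left where they are.

Things in the scene. Friction and masses are not known exactly. Their poses are not given: they have to be found in the camera images.
- machine: Bed unit of a small home-built milling machine, fixed to the table: plywood board 300 (x) x 440 (y) x 12 mm; origin at the centre of its underside, z up, x across (away from the robot), y along it. A slotted aluminium angle stands along its near side. End supports at y +-180 mm, 84 mm high; bed at y 40 to 160, x over -38, top 93 mm; its red arm crosses the angle at y 126 to 152, top 107 mm.
- angle_top (a point): Middle of the top edge of the angle's upright leg, 92 mm above the table; axes as the machine's. The leg is 4 mm thick (x -2 to +2 mm from here), 360 mm long in y, with a lengthwise slot 17 mm down; its flange, 16 mm above the table, reaches 60 mm towards -x.
- gap (a point): Middle of the gap behind the angle, at bolt height: 42 mm wide in x, from the leg's back face to a 12 mm steel guide rod along y (top 72 mm above the table) and the bed; open above, free down to the board (12 mm high). Axes as the machine's.
- end_stop (a joint): Position of the green end stop along the slot, m; grows along the machine's +y; travel -0.072 to +0.072. It slides stiffly (about 5 N) and stays where it is left; sideways push on the bolt head moves it too.
- stop_tab (a point): Point to pinch on the stop's green thumb tab, on its middle. The tab is 12 mm thick (machine y), 24 mm long (machine x) and stands in front of the angle's leg; its top is 8 mm above this point; beside it both sides are free down to 24 mm below this point, where the stop's wider body (32 mm along y) begins. The back end of the tab is 4 mm in front of the leg.
- stop_pointer (a point): Front tip of the stop's black pointer, 4 mm wide, just above the angle's flange; it lies at the same machine y as the tab and the bolt axis.
- tape_line (a point): Middle of the strip of red tape, 10 mm wide along the machine's y, that crosses the flange (and runs up and over the angle's leg); this point lies on the flange under the path of the pointer tip. Its own axes are parallel to the machine's.
- bolt_head (a point): Centre of the dark steel hexagonal bolt head behind the angle, 75 mm above the table. The bolt lies level along machine x. Head 17 mm across flats, 7 mm thick, its near side 14 mm from the leg's back face, a round brass bush (14 mm diameter) between. Two flats stand upright facing +y and -y (within 6 degrees at the start). The gap is free 60 mm to either side.
- hold_bolt (a joint): Angle of the bolt about its axis, rad: 0 when two flats stand exactly upright. It turns easily (about 0.02 N m) until the nut is tightened, and moves along with the stop.
- flask: Bystander: steel vacuum flask, 72 mm in diameter, 262 mm tall, origin at the centre of its foot.
- cup: Bystander: steel cup, 72 mm in diameter, 70 mm tall, origin at the centre of its foot.
- spanner: Bystander: spanner lying on the table, origin under its middle.
- screwdriver: Bystander: screwdriver with a yellow handle lying on the table, origin under its middle.
- parts_tray: Bystander: blue parts tray with nuts, 120 x 160 x 35 mm, origin at the centre of its underside.
- spool: Bystander: spool of red plastic filament lying flat, 150 mm in diameter, 50 mm high, origin at the centre of its underside.
- gear: Bystander: red printed gear, 59 mm in diameter, 18 mm high, origin at the centre of its underside.
- spare_bolt: Bystander: loose spare bolt standing on its head on the machine's plywood bed, 17 mm across the flats, 42 mm tall, origin at the centre of its underside.

How it is judged (in metres and radians):
On the way, in this order (a step that is already met when the one before it is completed fails the run):
1. the stop's pointer is over the red tape and the stop has been let go (y of stop_pointer in the frame of tape_line between -0.005 and 0.005 m and not (contact force between the arm and machine above 0.5 N) and not (contact force between the fingers and machine above 0.5 N)), for 0.2 s.
2. the bolt head is gripped between the fingers behind the angle (contact force between the fingers and hold_bolt above 10 N and distance between the grasp point and bolt_head below 0.022 m), for 0.3 s.
At the end, for the whole second after the job is handed in: The fingers hold the bolt head with more than 10 N, the grasp point within 22 mm of the head's centre; the bolt is at rest and its flats are within 15 degrees (0.26 rad) of upright; the pointer tip is within 5 mm of the middle of the red tape (all of step 2 and value of joint hold_bolt between -0.26 and 0.26 rad and velocity of joint hold_bolt between -0.1 and 0.1 rad/s and y of stop_pointer in the frame of tape_line between -0.005 and 0.005 m); the arm keeps its last pose, push and grip.
It fails at once if a bystander is moved more than 30 mm (distance of any of flask, cup, spanner, screwdriver, parts_tray, spool, gear, spare_bolt from where it was at the start of the episode above 0.03 m).
It also fails if it takes over 42 s, if anything falls off the work surface, if the arm or the gripper's body presses on something with over 40 N, if the wrist force passes 120 N, or if a joint passes its speed limit or range.

## Robot

A 6-joint arm with a two-finger parallel gripper is mounted at the origin on the work surface. World frame = base frame: x ahead of the robot, y to its left, z up, the work surface at z = 0. Lengths are in m, angles in degrees, forces in N, time in s.
With the tool pointing down it reaches from about 0.35 to 0.725 m from the base axis. Payload 6 kg.
Tool frame: the origin (TCP) lies at the very end of the fingers, on their centre line; the grasp point (between the pads) lies 19 mm behind it; z points along the fingers, y is the direction in which the jaws open and shut (so a half turn about z gives the same grasp; the last joint's range is limited). The gripper opens to 85 mm and grips with 20 to 120 N. Pads are 22 mm wide; open, the fingers measure 114 mm over their backs; the gripper's body (76 mm by 85 mm) begins 54 mm behind the grasp point. The pads swing forward as they close: fully open they stand 13 mm farther back than shut.
Start: joints at [-52.844, 2.303, 4.859, 0, -92.561, -19.12], TCP at [0.186, -0.57, 0.231] pointing down, gripper open.
Joint ranges: [-146.85, 146.85], [-73.84, 115.35], [-62.03, 85.46], [-188.31, 113.3], [-161.28, -10.13], [-171.36, 171.36]. Speed limits (degrees/s): [147.25, 147.25, 172.46, 180, 180, 180].

## Interface

Orientations are given as a 3x3 rotation matrix whose columns are the frame's x, y, z axes.
In Python, from workcell import arm gives the robot as it stands. The module is installed in compiled form; this text tells all that it offers.
- The arm moves only by the tool jog_arm, never from a script. Its argument "targets" is one flat list of numbers, 7 for each row, row after row: the shift along the tool's x, y, z in units of 0.02 m (1.0 is 0.02 m), then the turn, a rotation vector about the tool's x, y, z in units of 0.1 rad (1.0 is 0.1 rad), then the opening, from 0 (shut) to 1 (fully open). A call has 1 to 12 rows; each row shifts and turns the commanded pose from where the row before left it, along the tool's axes as they then stand; what a row does not reach is not made up. A row lasts 1/12 s, in which the tool goes at most 41.7 mm and 7.16 degrees, less where a joint would pass 70% of its speed; a pose out of reach is approached as far as the arm can. A call with a number of a shift or a turn outside -1 to 1 is refused whole. A call with a gripper value outside its range is refused whole. The fingers move at their own pace and stop on an object; the grip force is fixed at half the most. Time passes only in rows, so rows that do not move let the fingers close. It gives the time, the measured TCP pose, the force and the opening at its end, in the units of the state.
- arm.get_state(): the state, without advancing time (a new reading comes with each control period).
- arm.get_image(name): name is "scene" or "top" or "wrist"; returns (picture, depth): 480x640x3 uint8, red, green, blue; 480x640 float32, m along the optical axis (not along the pixel's ray), 0 where there is no reading.
- arm.camera_params(name): a dict with "camera_matrix" (3x3 intrinsics, pixels), "world_from_camera" (4x4, takes a point from camera to world coordinates). Camera axes: x right, y down, z forward; pixel columns grow to the right and rows downward; lengths in m; the calibration is good to about 2 mm. A picture is of the moment at which its call begins: read the wrist's pose just before it. camera_params takes no time and is no camera call; for the wrist camera it gives the pose at the moment of the call.
- arm.sign_off(): hands the job in, once; it reports no verdict.
The state is a dict: "clock": time; "joints": joint angles; "joint_velocities": joint speeds; "joint_efforts": joint torques, N m; "tool_pos": TCP position; "tcp_rot": TCP orientation; "wrist_force": force on the tool from outside, world axes, zero at the start; "torque": the same for the moment, N m; "width": opening from 0.0 (shut) to 1.0 (fully open).
Only numpy, scipy, OpenCV 4.12 (cv2) and the standard library are available. Lean on these libraries where they do the work, as an engineer would, in place of code of your own. Each camera call takes 0.05 s, during which the arm holds its last target.

## Working session

There is one attempt and no reset: what is moved stays moved. The work goes in short steps, Python scripts to look and compute and a tool call to move; the robot and the scene stay as the last step left them, time stands still between calls to the robot, and variables do not carry over. Pictures are saved under pics/ and viewed, and the job is handed in when it is done.

Besides the shell and the picture viewer there is one more tool, called after "Request:" as name(argument=value, ...) on one line, values as JSON. jog_arm: Moves the arm, as the interface text tells. Its arguments: {"type":"object","properties":{"targets":{"type":"array","items":{"type":"number"}}},"required":["targets"]}

```bash
mkdir -p pics
cat > h.py <<'E'
import numpy as np, cv2
from workcell import arm
def shot(n,f):
    P=arm.camera_params(n); im,d=arm.get_image(n)
    cv2.imwrite(f'pics/{f}.png',im[:,:,::-1]); np.savez(f'{f}.npz',im=im,d=d,K=P['camera_matrix'],T=P['world_from_camera'])
    return im,d,P
def ld(f): return np.load(f'{f}.npz')
def pts(f):
    z=ld(f);d=z['d'];K=z['K'];T=z['T'];v,u=np.mgrid[0:480,0:640]
    p=np.stack([(u-K[0,2])/K[0,0]*d,(v-K[1,2])/K[1,1]*d,d],-1)
    return p@T[:3,:3].T+T[:3,3]
def proj(f,X):
    z=ld(f);T=z['T'];p=(np.atleast_2d(X)-T[:3,3])@T[:3,:3];q=p@z['K'].T
    return q[:,:2]/q[:,2:]
E
python3 - <<'E'
from h import *
for n in ['scene','top','wrist']:
    shot(n,n+'0'); P=arm.camera_params(n); print(n,np.round(P['camera_matrix'],1).tolist(),np.round(P['world_from_camera'],3).tolist())
s=arm.get_state()
for k in s: print(k,np.round(s[k],4).tolist())
E
```

```text
scene [[502.8, 0.0, 315.5], [0.0, 502.8, 234.7], [0.0, 0.0, 1.0]] [[-0.876, 0.402, -0.268, 0.816], [0.483, 0.719, -0.5, 0.595], [-0.008, -0.567, -0.824, 1.092], [0.0, 0.0, 0.0, 1.0]]
top [[517.4, 0.0, 322.5], [0.0, 517.4, 239.5], [0.0, 0.0, 1.0]] [[0.01, -0.99, 0.138, 0.312], [-1.0, -0.008, 0.015, -0.01], [-0.014, -0.138, -0.99, 1.458], [0.0, 0.0, 0.0, 1.0]]
wrist [[418.6, 0.0, 321.0], [0.0, 418.6, 239.4], [0.0, 0.0, 1.0]] [[-0.309, 0.918, 0.248, 0.123], [0.951, 0.298, 0.081, -0.59], [0.001, 0.261, -0.965, 0.374], [0.0, 0.0, 0.0, 1.0]]
clock 0.15
joints [-52.8423, 2.3316, 4.8148, -0.0209, -92.5584, -19.1184]
joint_velocities [-0.0509, -0.02, 0.1521, 0.1227, 0.0435, -0.0521]
joint_efforts [-0.0027, -36.8616, 34.7689, 6.9361, -0.0043, -0.0]
tool_pos [0.1858, -0.5703, 0.2305]
tcp_rot [[-0.9508, -0.3097, -0.0005], [-0.3097, 0.9508, 0.0013], [0.0001, 0.0014, -1.0]]
wrist_force [0.7891, -0.2099, 0.5269]
torque [0.0112, -0.0171, 0.0297]
width 1.0001
```

View pics/top0.png

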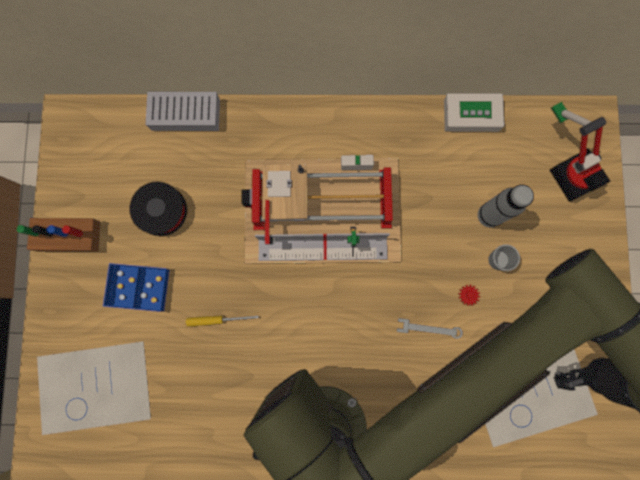

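View pics/scene0.png

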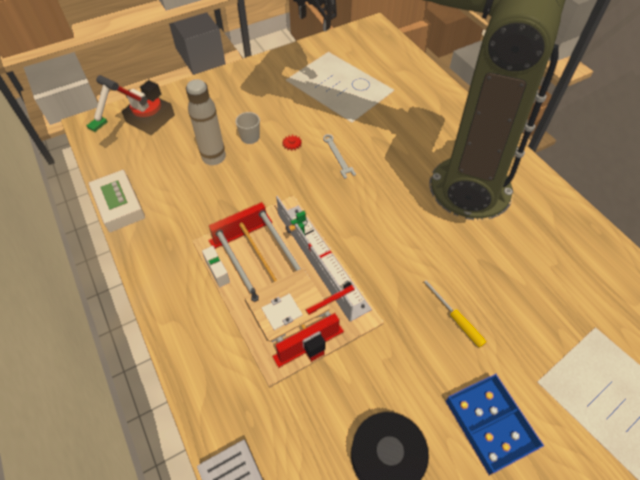

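View pics/wrist0.png

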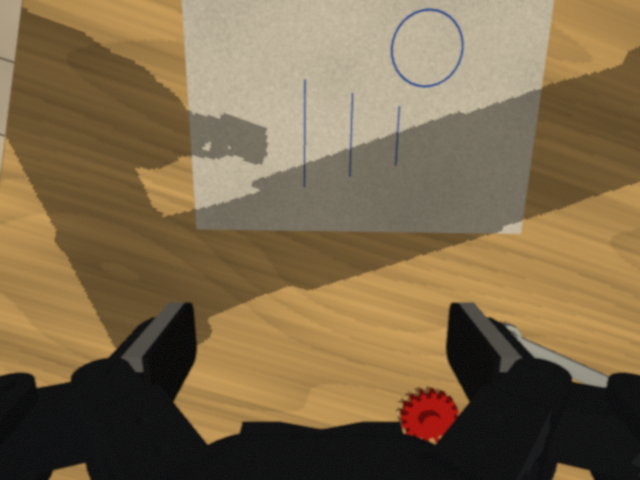

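The top picture shows the machine at about (325,210), stop tab (352,238), tape (325,246), bed on the left (+y). The stop must go towards +y. Next I measure with both fixed cameras.

Run:
```python
from h import *
z=ld('top0');cv2.imwrite('pics/top0c.png',cv2.resize(z['im'][150:270,235:410,::-1],None,fx=4.5,fy=4.5,interpolation=cv2.INTER_CUBIC))
z=ld('scene0');cv2.imwrite('pics/scene0c.png',cv2.resize(z['im'][190:340,250:390,::-1],None,fx=4,fy=4,interpolation=cv2.INTER_CUBIC))
for f in ['top0','scene0']:
    P=pts(f);im=ld(f)['im'].astype(int);r,g,b=im[...,0],im[...,1],im[...,2]
    m=(g>r+35)&(g>b+25)&(abs(P[...,0]-.5)<.25)&(abs(P[...,1])<.25)
    n,l,st,c=cv2.connectedComponentsWithStats(m.astype(np.uint8))
    for i in range(1,n): 
        if st[i,4]>4: print(f,c[i],st[i,4],np.median(P[l==i],0).round(4),P[l==i].max(0).round(4))
    m=(r>g+60)&(r>b+60)&(abs(P[...,0]-.5)<.25)&(abs(P[...,1])<.3)
    n,l,st,c=cv2.connectedComponentsWithStats(m.astype(np.uint8))
    for i in range(1,n):
        if st[i,4]>4: print('R',f,c[i].round(1),st[i,:],np.median(P[l==i],0).round(4),P[l==i].min(0).round(4),P[l==i].max(0).round(4))
```

```text
top0 [357.15384615 159.65384615] 26 [ 0.7277 -0.0822  0.065 ] [ 0.7396 -0.0095  1.4576]
top0 [352.91764706 238.28235294] 85 [ 0.504  -0.0692  0.1005] [ 0.521  -0.0568  0.1218]
R top0 [386.2 196.9] [379 167  14  61 622] [ 0.6213 -0.1605  0.0821] [ 0.3115 -0.1802  0.01  ] [ 0.7184 -0.0095  1.4576]
R top0 [258.9 205.3] [251 169  19  75 724] [0.5901 0.1891 0.0846] [ 0.3115 -0.0095  0.0105] [0.7082 0.2157 1.4576]
R top0 [324.8 247.4] [323 234   4  26  70] [0.4887 0.005  0.018 ] [0.4562 0.0018 0.011 ] [0.5161 0.0107 0.0933]
scene0 [299.42028986 219.60144928] 138 [ 0.5051 -0.0653  0.1009] [ 0.5264 -0.053   0.1232]
scene0 [213.675 260.25 ] 40 [ 0.7313 -0.0815  0.0674] [ 0.743  -0.0733  0.0707]
R scene0 [237.4 224.1] [ 208  201   58   48 1317] [ 0.6367 -0.1545  0.0642] [ 0.5336 -0.243  -0.0024] [ 0.7174 -0.1088  0.0901]
R scene0 [269.1 217.5] [266 213   7  10  26] [ 0.5482 -0.1633  0.0203] [ 0.5422 -0.1859  0.01  ] [ 0.5633 -0.1292  0.0697]
R scene0 [291.8 227.2] [291 226   3   3   6] [ 0.5266 -0.0667  0.0824] [ 0.525  -0.0679  0.078 ] [ 0.53   -0.0645  0.0843]
R scene0 [309.3 244.9] [308 243   4   5  11] [0.5177 0.0051 0.092 ] [0.5142 0.0008 0.0805] [0.5194 0.011  0.0954]
R scene0 [325.3 253.6] [319 250  14   8  49] [0.4726 0.0059 0.0175] [ 0.4534 -0.0013  0.0116] [0.49   0.0116 0.0215]
R scene0 [328.7 299.8] [306 285  49  30 370] [0.5543 0.1614 0.1055] [0.4584 0.1111 0.0103] [0.6087 0.1693 0.1118]
R scene0 [306. 339.] [ 272  312   73   56 1431] [0.6433 0.2043 0.0773] [0.5302 0.1541 0.0085] [0.7107 0.2273 0.0913]
R scene0 [317. 356.] [310 351  15  11  73] [0.6233 0.2346 0.0277] [0.6053 0.2326 0.0133] [0.6401 0.2365 0.0444]
```

View pics/top0c.png

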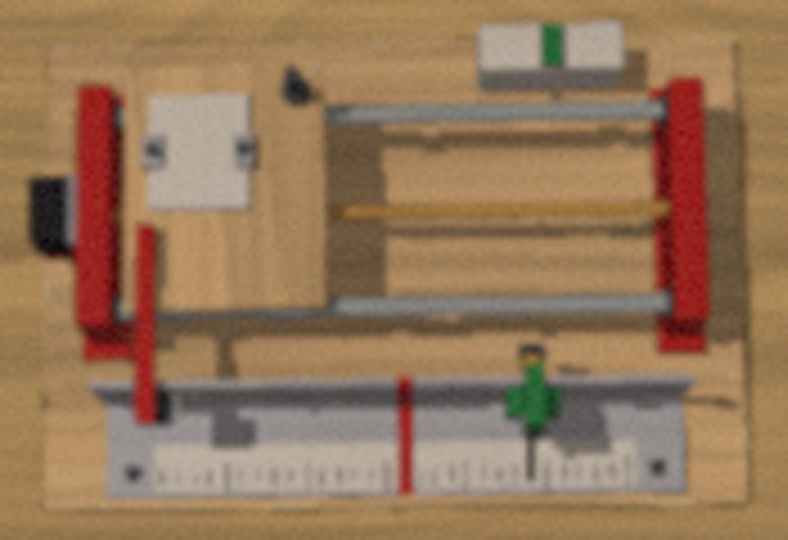

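View pics/scene0c.png

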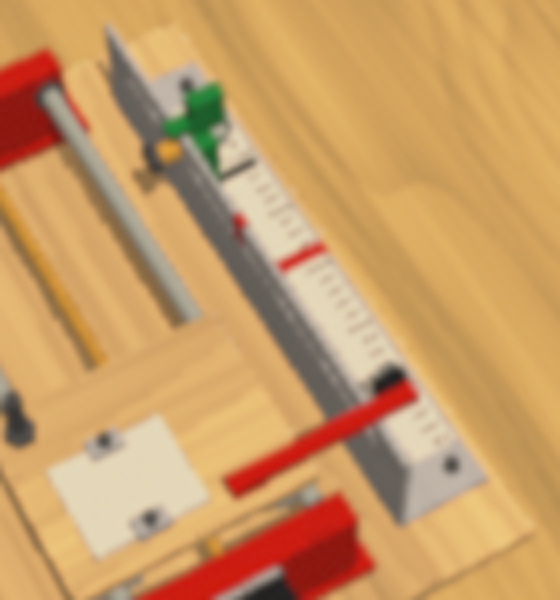

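Stop is about (0.504,-0.067, top ~0.12), tape y≈0.005, from both views. Moving to a viewing place in front of the stop, aligning the jaws with y.

Request:
jog_arm(targets=[-1,1,0,0,0,0,1,-1,1,0,0,0,0,1,-1,1,0,0,0,0,1,-1,1,0,0,0,0,1,-1,1,0,0,0,0,1,-1,1,0,0,0,0,1,-1,1,0,0,0,0,1,-1,1,0,0,0,0,1,-1,1,0,0,0,0,1,-1,1,0,0,0,0,1,-1,1,0,0,0,0,1,-1,1,0,0,0,0,1])

```text
clock: 1.15
tool_pos: [0.3399, -0.2666, 0.2312]
tcp_rot: [[-0.951, -0.31, 0.0], [-0.31, 0.951, 0.0], [-0.0, 0.0, -1.0]]
wrist_force: [1.5, -0.1, -0.5]
width: 1.002
```

Request:
jog_arm(targets=[-1,1,0,0,0,0,1,-1,1,0,0,0,0,1,-1,1,0,0,0,0,1,-1,1,0,0,0,0,1,-1,1,0,0,0,0,1,-1,1,0,0,0,0,1,-1,1,0,0,0,0,1,-0.5,0.5,-0.5,0,0,0,1,0,0,-0.5,0,0,1,1,0,0,0,0,0,1,1,0,0,0,0,0,1,1,0,0,0,0,0,0.2,1])

```text
clock: 2.15
tool_pos: [0.4358, -0.0787, 0.2512]
tcp_rot: [[-1.0, 0.009, -0.0], [0.009, 1.0, 0.0], [0.0, 0.0, -1.0]]
wrist_force: [-0.5, 0.5, -0.2]
width: 1.003
```

Run:
```python
from h import *
s=arm.get_state();print(s['clock'],s['tool_pos'],np.round(s['tcp_rot'],4).tolist())
im,d,P=shot('wrist','w1');print(np.round(P['world_from_camera'],3).tolist())
```

```text
2.15 [ 0.43584831 -0.07865068  0.25117441] [[-1.0, 0.0087, -0.0003], [0.0087, 1.0, 0.0003], [0.0003, 0.0003, -1.0]]
[[0.009, 0.965, 0.261, 0.37], [1.0, -0.009, -0.002, -0.077], [-0.0, 0.261, -0.965, 0.394], [0.0, 0.0, 0.0, 1.0]]
```

View pics/w1.png

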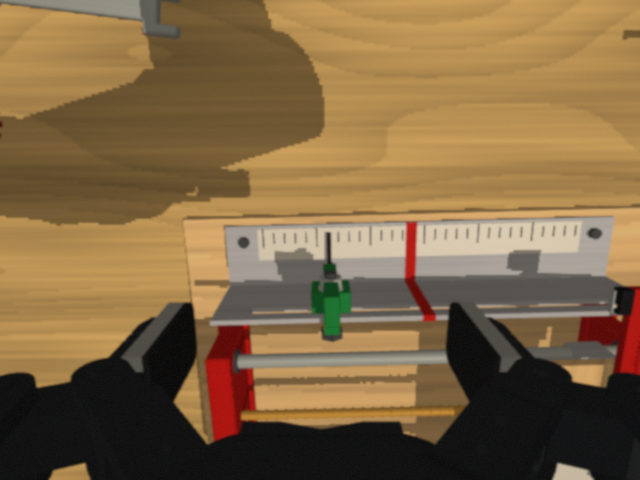

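Run:
```python
from h import *
f='w1';P=pts(f);im=ld(f)['im'].astype(int);r,g,b=im[...,0],im[...,1],im[...,2]
cv2.imwrite('pics/w1c.png',cv2.resize(im[215:355,270:450,::-1].astype(np.uint8),None,fx=4.3,fy=4.3,interpolation=cv2.INTER_CUBIC))
m=(g>r+25)&(g>b+15);m[:200]=0
q=P[m];print('green',len(q),np.percentile(q,[1,50,99],axis=0).round(4).tolist())
for lo,hi in [(.06,.08),(.08,.09),(.09,.1),(.1,.115),(.115,.13)]:
    k=q[(q[:,2]>lo)&(q[:,2]<hi)]
    if len(k)>3: print(lo,len(k),np.percentile(k,[2,50,98],axis=0).round(4).tolist())
# tape
m=(r>g+50)&(r>b+50);m[:,:390]=0;m[:,450:]=0;m[:210]=0;m[330:]=0
q=P[m];k=q[q[:,2]<.025];print('tape',len(k),np.percentile(k,[2,50,98],axis=0).round(4).tolist())
A=np.polyfit(k[:,0],k[:,1],1);print('tape line',A, 'y at .46,.5',np.polyval(A,[.46,.48,.5]))
k=q[q[:,2]>.085];print('tape leg top',len(k),k.mean(0) if len(k) else 0)
# pointer
m=(im.max(2)<60);m[:228]=0;m[265:]=0;m[:,318:][:,20:]=0;m[:,:318]=0
q=P[m];print('ptr',len(q),np.percentile(q,[2,50,98],axis=0).round(4).tolist())
# leg top
for u in range(220,610,30):
    c=P[295:335,u];i=np.argmin(abs(c[:,2]-.092)); k=c[abs(c[:,2]-.092)<.004]; print(u,len(k),k.mean(0).round(4) if len(k) else '')
for v in range(300,350,2): print(v,[ (P[v,u].round(3).tolist(),im[v,u].tolist()) for u in (328,332,336)])
```

```text
green 1497 [[0.4869, -0.0857, 0.03], [0.4992, -0.0712, 0.0989], [0.526, -0.0555, 0.1189]]
0.06 102 [[0.4968, -0.0859, 0.0608], [0.4975, -0.0814, 0.07], [0.5303, -0.056, 0.0793]]
0.08 507 [[0.4969, -0.0857, 0.0815], [0.5049, -0.0643, 0.0855], [0.5151, -0.0554, 0.0874]]
0.09 153 [[0.487, -0.0764, 0.0903], [0.5208, -0.0709, 0.099], [0.526, -0.0648, 0.1]]
0.1 156 [[0.4868, -0.0769, 0.1001], [0.4875, -0.0707, 0.1062], [0.5251, -0.0655, 0.1144]]
0.115 510 [[0.4875, -0.077, 0.1155], [0.498, -0.0713, 0.1175], [0.5104, -0.0655, 0.119]]
tape 675 [[0.457, 0.0007, 0.0155], [0.4857, 0.0057, 0.0175], [0.5139, 0.0113, 0.0216]]
tape line [ 0.08808013 -0.03678126] y at .46,.5 [0.0037356 0.0054972 0.0072588]
tape leg top 129 [0.51252414 0.00481984 0.09637749]
ptr 62 [[0.4663, -0.0726, 0.0222], [0.482, -0.0718, 0.0236], [0.4935, -0.0701, 0.0255]]
220 8 [ 0.5183 -0.1585  0.0917]
250 7 [ 0.5181 -0.1348  0.0918]
280 8 [ 0.5172 -0.1111  0.0915]
310 7 [ 0.5168 -0.0873  0.0918]
340 8 [ 0.5166 -0.0637  0.0917]
370 7 [ 0.5163 -0.04    0.092 ]
400 7 [ 0.5155 -0.0165  0.0922]
430 9 [0.5149 0.0071 0.0922]
460 0 

[... 2589 characters left out ...]
 54, 52]), ([0.538, -0.067, 0.084], [67, 63, 59])]
340 [([0.539, -0.073, 0.084], [106, 88, 65]), ([0.538, -0.07, 0.086], [75, 66, 56]), ([0.54, -0.067, 0.083], [127, 103, 74])]
342 [([0.581, -0.072, 0.012], [177, 139, 89]), ([0.581, -0.068, 0.013], [164, 129, 85]), ([0.581, -0.064, 0.012], [183, 143, 92])]
344 [([0.583, -0.072, 0.013], [185, 144, 92]), ([0.583, -0.068, 0.013], [186, 145, 93]), ([0.583, -0.064, 0.012], [185, 145, 93])]
346 [([0.585, -0.072, 0.013], [185, 143, 92]), ([0.586, -0.068, 0.012], [183, 142, 89]), ([0.586, -0.064, 0.012], [183, 143, 91])]
348 [([0.588, -0.072, 0.012], [184, 144, 90]), ([0.588, -0.068, 0.013], [185, 145, 92]), ([0.588, -0.064, 0.012], [186, 145, 93])]
```

View pics/w1c.png

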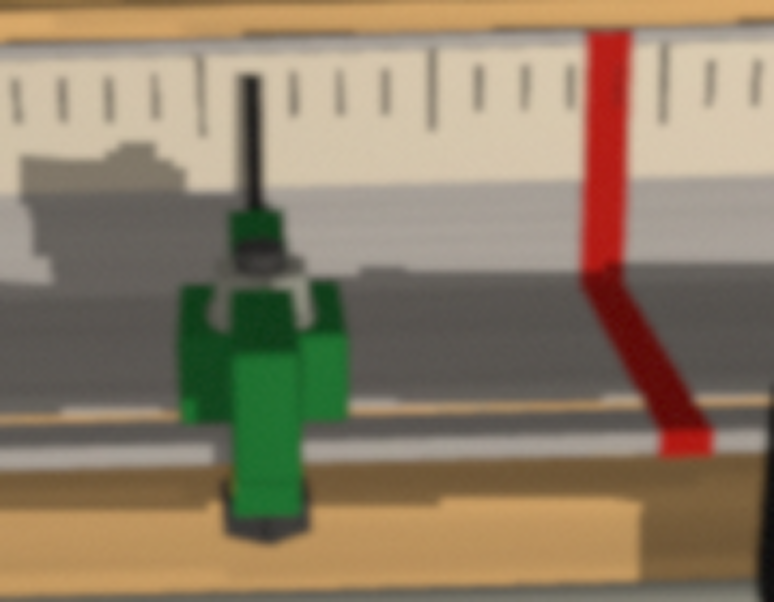

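Wrist view: pointer at (328,240), tape at (411,250), tab top z≈0.118, centre (0.499,-0.071); bolt head top z≈0.085 (so centre ≈0.0755 as stated); angle yaw ≈ +1.1°. I go over the tab, partly down, and look again.

Request:
jog_arm(targets=[0,0,0,0,0,-0.28,1,-1,0.1,1,0,0,0,0.7,-1,0.1,1,0,0,0,0.7,-1,0.1,1,0,0,0,0.7,-0.15,0,0,0,0,0,0.7,0,0,0,0,0,0,0.7])

```text
clock: 2.7
tool_pos: [0.4984, -0.0717, 0.1894]
tcp_rot: [[-1.0, -0.025, -0.004], [-0.025, 1.0, -0.001], [0.004, -0.001, -1.0]]
wrist_force: [-0.2, -0.6, 0.2]
width: 0.703
```

```bash
cat > m.py <<'E'
from h import *
def meas(f):
    P=pts(f);z=ld(f);im=z['im'].astype(int);r,g,b=im[...,0],im[...,1],im[...,2]
    m=(r>g+50)&(r>b+50)&(P[...,2]<.022)&(P[...,2]>.012)&(abs(P[...,1])<.04)&(P[...,0]>.45)&(P[...,0]<.51)
    R=[]
    for v in range(480):
        u=np.where(m[v])[0]
        if len(u)>6: q=P[v,u].mean(0); R.append([*q,len(u)])
    R=np.array(R)
    if len(R)>3: print('tape rows',len(R),R.mean(0).round(4),'fit y(x)=',np.polyfit(R[:,0],R[:,1],1).round(4))
    m=(g>r+25)&(g>b+15)&(P[...,2]>.1145)&(P[...,2]<.122)&(P[...,0]<.53)
    q=P[m];print('tab top',len(q),q.mean(0).round(4),np.percentile(q,[1,99],axis=0).round(4).tolist())
    yt=q.mean(0)[1]
    m=(im.max(2)<70)&(P[...,2]>.0195)&(P[...,2]<.03)&(abs(P[...,1]-yt)<.02)&(P[...,0]<.497)
    q=P[m];print('ptr',len(q),q.mean(0).round(4) if len(q) else '',np.percentile(q,[1,99],axis=0).round(4).tolist() if len(q) else '')
    m=(im.max(2)<110)&(P[...,2]>.07)&(P[...,2]<.09)&(P[...,0]>.526)&(P[...,0]<.55)&(abs(P[...,1]-yt)<.02)
    q=P[m];print('bolt',len(q),q.mean(0).round(4) if len(q) else '',np.percentile(q,[1,99],axis=0).round(4).tolist() if len(q) else '')
E
python3 - <<'E'
from m import *
meas('w1')
s=arm.get_state();print(s['clock'],s['tool_pos'],np.round(s['tcp_rot'],4).tolist(),s['width'])
shot('wrist','w2');meas('w2')
E
```

```text
tape rows 56 [4.82700e-01 5.60000e-03 1.76000e-02 1.07679e+01] fit y(x)= [ 0.0173 -0.0027]
tab top 512 [ 0.4983 -0.0712  0.1175] [[0.4872, -0.077, 0.1153], [0.5106, -0.0655, 0.1191]]
ptr 100 [ 0.4815 -0.0717  0.0242] [[0.4651, -0.0748, 0.0221], [0.4937, -0.0682, 0.0295]]
bolt 140 [ 0.536  -0.0708  0.0818] [[0.5282, -0.0788, 0.0714], [0.5398, -0.0622, 0.0864]]
2.7 [ 0.49838853 -0.07170123  0.18935591] [[-0.9997, -0.0247, -0.0043], [-0.0247, 0.9997, -0.0009], [0.0043, -0.0008, -1.0]] 0.7027069428444769
tape rows 72 [4.82400e-01 5.70000e-03 1.74000e-02 1.36806e+01] fit y(x)= [ 0.0195 -0.0037]
tab top 954 [ 0.4984 -0.071   0.1174] [[0.4873, -0.0771, 0.1153], [0.5103, -0.0651, 0.1189]]
ptr 111 [ 0.4788 -0.0716  0.0234] [[0.4652, -0.0727, 0.0219], [0.4921, -0.0706, 0.0249]]
bolt 308 [ 0.536  -0.07    0.0825] [[0.5327, -0.0786, 0.0749], [0.5398, -0.0617, 0.0858]]
```

View pics/w2.png

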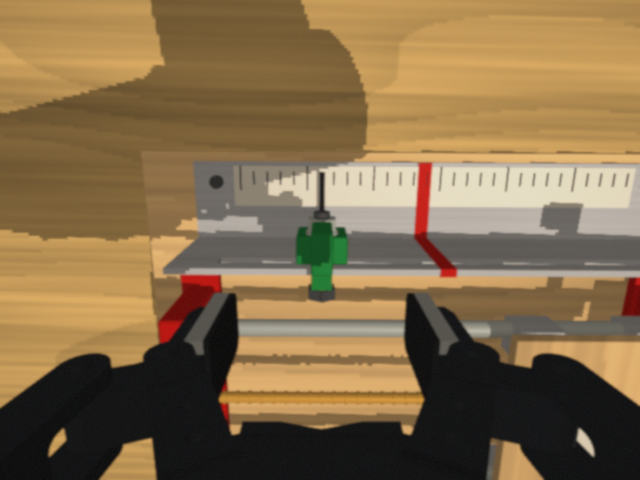

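Two wrist views agree: tab (0.4985,-0.071,0.110), slide needed ≈ 77 mm. Descending and pinching.

Request:
jog_arm(targets=[0,0,1,0,0,0,0.7,0,0.03,1,0,0,0,0.5,0,0,1,0,0,0,0.5,0,0,1,0,0,0,0.5,0,0,0.8,0,0,0,0.5,0,0,0,0,0,0,0.4,0,0,0,0,0,0,0,0,0,0,0,0,0,0,0,0,0,0,0,0,0,0,0,0,0,0,0,0,0,0,0,0,0,0,0,0,0,0,0,0,0])

```text
schema error: expected a multiple of 7 numbers
```

Run:
```python
from m import *
s=arm.get_state();print(s['clock'],s['tool_pos'],np.round(s['tcp_rot'],4).tolist(),s['width'],s['wrist_force'])
shot('wrist','w3');meas('w3')
```

```text
2.75 [ 0.49854174 -0.07182583  0.1911284 ] [[-0.9997, -0.0242, -0.0014], [-0.0242, 0.9997, -0.0008], [0.0014, -0.0008, -1.0]] 0.7027804840203179 [0.14494685 0.93069279 0.35144094]
tape rows 71 [4.82300e-01 5.70000e-03 1.75000e-02 1.36338e+01] fit y(x)= [ 0.0182 -0.0031]
tab top 927 [ 0.4984 -0.0709  0.1174] [[0.4872, -0.0767, 0.1151], [0.5104, -0.065, 0.119]]
ptr 114 [ 0.4796 -0.0715  0.0235] [[0.4653, -0.0726, 0.0217], [0.4921, -0.0699, 0.0248]]
bolt 278 [ 0.5361 -0.0702  0.0824] [[0.5328, -0.0789, 0.0747], [0.54, -0.0618, 0.0858]]
```

View pics/w3.png

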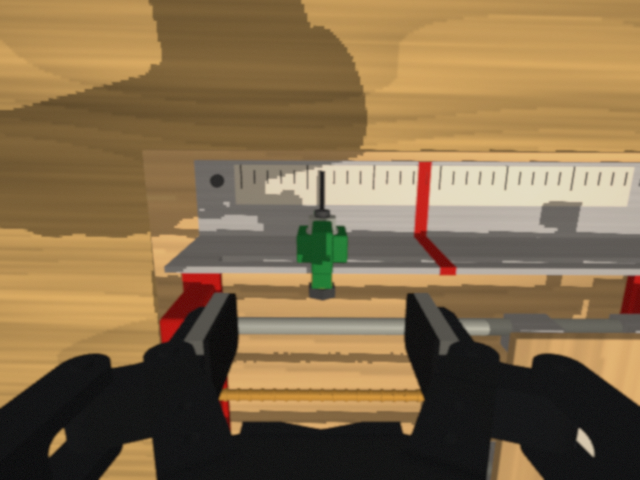

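The call was refused (wrong count); nothing moved. Again:

Request:
jog_arm(targets=[0,0.05,1,0,0,0,0.7,0,0,1,0,0,0,0.5,0,0,1,0,0,0,0.5,0,0,1,0,0,0,0.5,0,0,0.9,0,0,0,0.5,0,0,0,0,0,0,0.3,0,0,0,0,0,0,0,0,0,0,0,0,0,0,0,0,0,0,0,0,0,0,0,0,0,0,0,0,0,0,0,0,0,0,0,0,0,0,0,0,0,0])

```text
clock: 3.8
tool_pos: [0.4992, -0.0708, 0.0956]
tcp_rot: [[-1.0, -0.023, 0.002], [-0.023, 1.0, -0.001], [-0.002, -0.001, -1.0]]
wrist_force: [-4.6, -0.8, 6.7]
width: 0.12
```

Run:
```python
from m import *
s=arm.get_state();print(s['clock'],s['tool_pos'],np.round(s['tcp_rot'],4).tolist(),s['width'],s['wrist_force'])
shot('wrist','w4');meas('w4')
```

```text
3.8 [ 0.49924183 -0.07075896  0.09559932] [[-0.9997, -0.023, 0.0022], [-0.023, 0.9997, -0.0005], [-0.0022, -0.0006, -1.0]] 0.1202792981030856 [-4.63029872 -0.83066793  6.74628462]
tape rows 99 [4.82200e-01 5.80000e-03 1.75000e-02 1.88081e+01] fit y(x)= [ 0.0181 -0.003 ]
tab top 2402 [ 0.4979 -0.0702  0.1174] [[0.4869, -0.0756, 0.115], [0.5105, -0.0648, 0.1192]]
ptr 287 [ 0.4787 -0.0706  0.0235] [[0.4644, -0.0719, 0.0222], [0.4931, -0.0692, 0.0249]]
bolt 197 [ 0.538  -0.0695  0.0835] [[0.5355, -0.0765, 0.0808], [0.5399, -0.0623, 0.0858]]
```

View pics/w4.png

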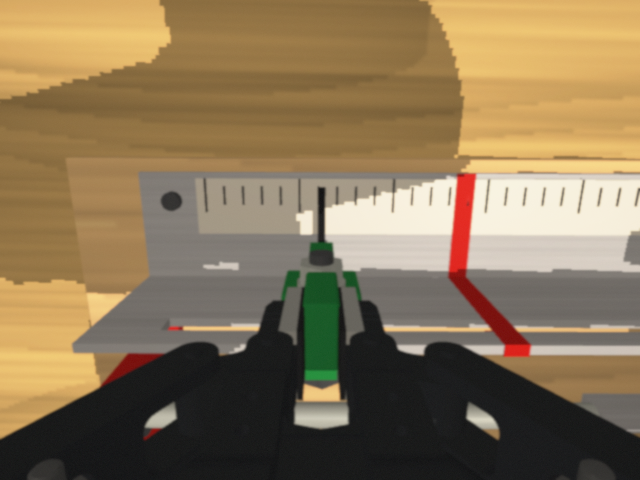

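Tab is pinched (width 0.12), pointer 76.3 mm from the tape. Sliding.

Request:
jog_arm(targets=[0,0.25,0,0,0,0,0,0,0.5,0,0,0,0,0,0,0.5,0,0,0,0,0,0,0.5,0,0,0,0,0,0,0.5,0,0,0,0,0,0,0.5,0,0,0,0,0,0,0.5,0,0,0,0,0,0,0.3,0,0,0,0,0,0,0.25,0,0,0,0,0,0,0,0,0,0,0,0,0,0,0,0,0,0,0])

```text
clock: 4.77
tool_pos: [0.4978, 0.0055, 0.0956]
tcp_rot: [[-1.0, -0.023, 0.003], [-0.023, 1.0, -0.0], [-0.003, -0.0, -1.0]]
wrist_force: [-2.4, -0.6, 5.4]
width: 0.125
```

Run:
```python
from m import *
s=arm.get_state();print(s['clock'],s['tool_pos'],np.round(s['tcp_rot'],4).tolist(),s['width'],s['wrist_force'])
shot('wrist','w5');meas('w5')
```

```text
4.7667 [0.49779642 0.00554362 0.09559057] [[-0.9997, -0.0233, 0.0028], [-0.0233, 0.9997, -0.0001], [-0.0028, -0.0001, -1.0]] 0.1251995502587554 [-2.35096003 -0.64106264  5.44057389]
tape rows 70 [4.73900e-01 5.80000e-03 1.75000e-02 1.28429e+01] fit y(x)= [ 0.0267 -0.0068]
tab top 2398 [0.4965 0.0062 0.1174] [[0.4855, 0.0008, 0.1151], [0.5091, 0.0116, 0.1191]]
ptr 337 [0.4773 0.0056 0.0236] [[0.463, 0.004, 0.0221], [0.4919, 0.0072, 0.0252]]
bolt 202 [0.5365 0.0069 0.0835] [[0.5338, -0.0001, 0.0803], [0.5384, 0.0141, 0.0858]]
```

View pics/w5.png

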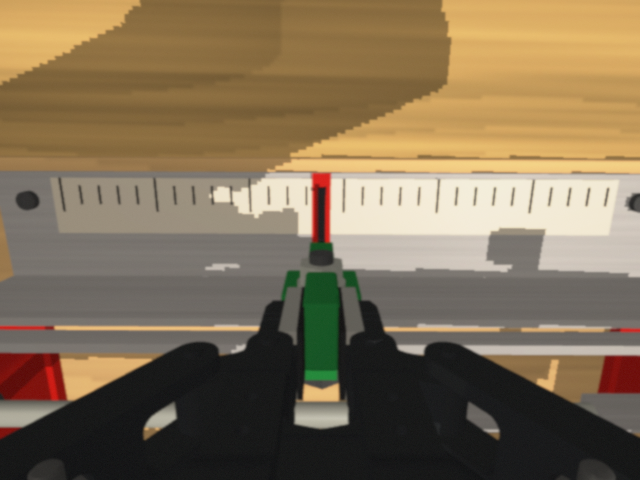

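Pointer at y=0.0056, tape 0.0059: centred. Letting go and rising.

Request:
jog_arm(targets=[0,0,0,0,0,0,0.4,0,0,0,0,0,0,0.4,0,0,0,0,0,0,0.4,0,0,0,0,0,0,0.4,0,0,-0.5,0,0,0,0.5,0,0,-1,0,0,0,0.5,0,0,-1,0,0,0,0.5,0,0,-1,0,0,0,0.5,0,0,-1,0,0,0,0.5,0,0,0,0,0,0,0.5,0,0,0,0,0,0,0.5])

```text
clock: 5.73
tool_pos: [0.4976, 0.0057, 0.1852]
tcp_rot: [[-1.0, -0.023, 0.003], [-0.023, 1.0, 0.001], [-0.003, 0.001, -1.0]]
wrist_force: [0.1, -0.7, -0.4]
width: 0.494
```

Run:
```python
from m import *
s=arm.get_state();print(s['clock'],s['tool_pos'],np.round(s['tcp_rot'],4).tolist(),s['width'],s['wrist_force'])
shot('wrist','w6');meas('w6')
z=ld('w6');P=pts('w6')
cv2.imwrite('pics/w6c.png',cv2.resize(z['im'][160:340,220:420,::-1],None,fx=3.3,fy=3.3,interpolation=cv2.INTER_CUBIC))
for y in (-.06,-.04,-.02,.03,.05):
  m=(abs(P[...,1]-y)<.003)&(abs(P[...,2]-.092)<.003)&(abs(P[...,0]-.515)<.01); print(y,m.sum(),P[m].mean(0).round(4))
  m=(abs(P[...,1]-y)<.003)&(P[...,2]>.062)&(P[...,2]<.1)&(P[...,0]>.53)&(P[...,0]<.59); print('rod',m.sum(),P[m].min(0).round(4) if m.any() else '',P[m].max(0).round(4)if m.any() else '')
```

```text
5.7333 [0.49764236 0.00571985 0.18524719] [[-0.9997, -0.0229, 0.0029], [-0.0229, 0.9997, 0.0011], [-0.0029, 0.001, -1.0]] 0.49383963893139543 [ 0.13948154 -0.66320303 -0.42953888]
tape rows 50 [4.735e-01 5.900e-03 1.750e-02 9.880e+00] fit y(x)= [ 0.0273 -0.0071]
tab top 979 [0.4969 0.006  0.1174] [[0.4858, 0.0001, 0.115], [0.5088, 0.0119, 0.1189]]
ptr 127 [0.4766 0.0055 0.0234] [[0.4636, 0.0044, 0.0219], [0.4909, 0.007, 0.0253]]
bolt 276 [0.5344 0.0069 0.0825] [[0.5313, -0.0015, 0.074], [0.5381, 0.015, 0.0861]]
-0.06 87 [ 0.5166 -0.0601  0.0921]
rod 0  
-0.04 82 [ 0.5162 -0.0398  0.0922]
rod 0  
-0.02 81 [ 0.5158 -0.0201  0.0921]
rod 159 [ 0.56  -0.023  0.065] [ 0.571  -0.017   0.0739]
0.03 78 [0.5148 0.0299 0.0922]
rod 154 [0.5592 0.0271 0.064 ] [0.5699 0.033  0.0738]
0.05 86 [0.5147 0.0501 0.0922]
rod 1 [0.56   0.0474 0.0634] [0.56   0.0474 0.0634]
```

View pics/w6c.png

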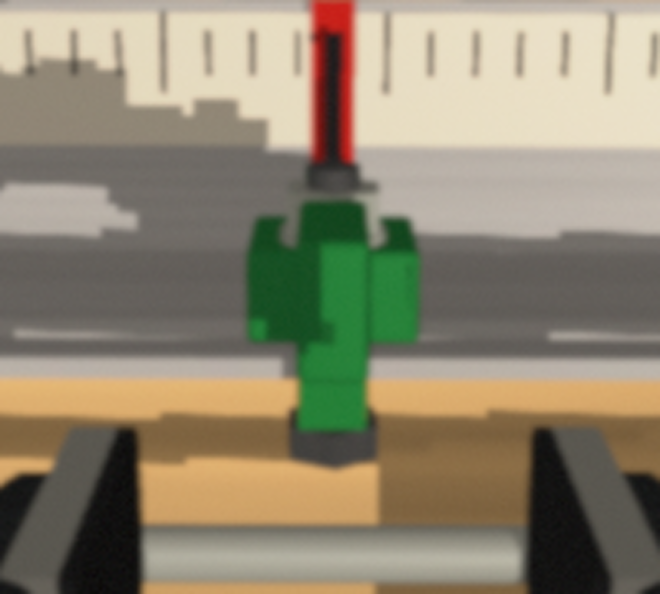

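Released, pointer still over the tape. Bolt head centre ≈ (0.5347, 0.0068, 0.075); gap 0.517–0.559. Moving over the gap (x=0.536), then part way down.

Request:
jog_arm(targets=[-0.5,0,0,0,0,0,0.45,-1,0.01,0,0,0,0,0.45,-0.42,0,0,0,0,0,0.45,0,0,1,0,0,0,0.45,0,0,1,0,0,0,0.45,0,0,0.7,0,0,0,0.45,0,0,0,0,0,0,0.45,0,0,0,0,0,0,0.45])

```text
clock: 6.45
tool_pos: [0.5347, 0.0063, 0.1284]
tcp_rot: [[-1.0, -0.023, -0.002], [-0.023, 1.0, -0.001], [0.002, -0.001, -1.0]]
wrist_force: [-0.4, 0.6, 0.1]
width: 0.451
```

Run:
```python
from m import *
s=arm.get_state();print(s['clock'],s['tool_pos'],np.round(s['tcp_rot'],4).tolist(),s['width'],s['wrist_force'])
shot('wrist','w7');meas('w7');shot('scene','s7')
z=ld('s7')
cv2.imwrite('pics/s7c.png',cv2.resize(z['im'][160:320,230:400,::-1],None,fx=3.5,fy=3.5,interpolation=cv2.INTER_CUBIC))
```

```text
6.45 [0.5346913  0.00627256 0.12838233] [[-0.9997, -0.0227, -0.0025], [-0.0227, 0.9997, -0.001], [0.0025, -0.001, -1.0]] 0.4512415735534545 [-0.3981541   0.59669006  0.14741898]
tape rows 51 [4.70300e-01 5.90000e-03 1.75000e-02 1.07647e+01] fit y(x)= [ 0.0246 -0.0057]
tab top 1976 [0.4972 0.0061 0.1174] [[0.4858, 0.0002, 0.1155], [0.5091, 0.0119, 0.1189]]
ptr 221 [0.4736 0.0058 0.0235] [[0.4636, 0.0042, 0.0222], [0.4842, 0.0074, 0.0248]]
bolt 589 [0.5346 0.0071 0.0825] [[0.5305, -0.0012, 0.0742], [0.5387, 0.0152, 0.0859]]
```

View pics/w7.png

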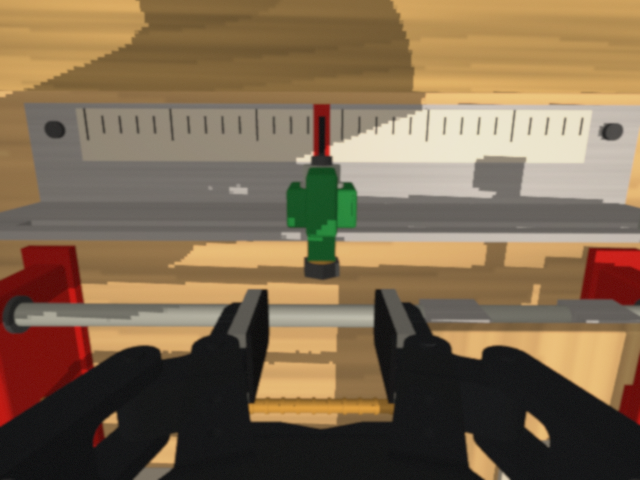

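View pics/s7c.png

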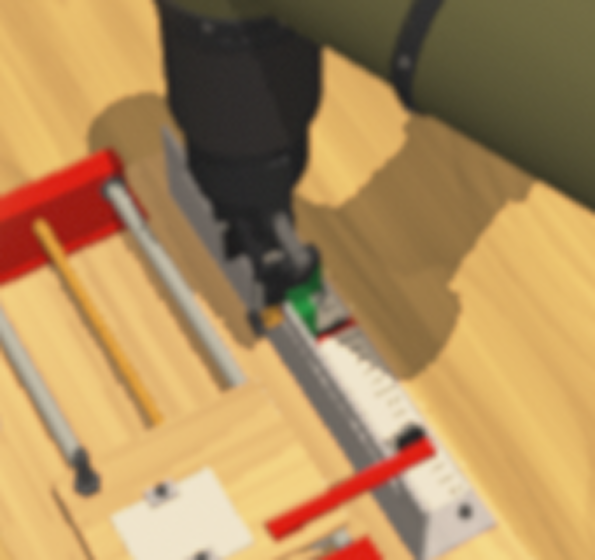

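The fingers stand over the gap astride the bolt head at (322,268). Small trim, then down to bolt height.

Request:
jog_arm(targets=[-0.075,0.035,0.5,0,0,0,0.45,0,0,0.5,0,0,0,0.45,0,0,0.5,0,0,0,0.45,0,0,0.5,0,0,0,0.45,0,0,0.5,0,0,0,0.45,0,0,0.5,0,0,0,0.45,0,0,0.5,0,0,0,0.45,0,0,0,0,0,0,0.45,0,0,0,0,0,0,0.45])

```text
clock: 7.3
tool_pos: [0.5365, 0.0071, 0.0586]
tcp_rot: [[-1.0, -0.023, -0.001], [-0.023, 1.0, -0.001], [0.001, -0.001, -1.0]]
wrist_force: [0.2, 0.6, 1.0]
width: 0.449
```

Run:
```python
from m import *
s=arm.get_state();print(s['clock'],s['tool_pos'],np.round(s['tcp_rot'],4).tolist(),s['width'],s['wrist_force'],s['torque'])
shot('wrist','w8');meas('w8')
```

```text
7.3 [0.53645937 0.00713583 0.0585614 ] [[-0.9997, -0.0228, -0.0013], [-0.0228, 0.9997, -0.0006], [0.0013, -0.0005, -1.0]] 0.4487571830781981 [0.21071725 0.6225643  0.99367994] [-0.026878   -0.04264434  0.03562128]
tape rows 75 [4.70700e-01 5.50000e-03 1.74000e-02 1.59333e+01] fit y(x)= [ 0.0171 -0.0025]
tab top 5953 [0.4966 0.0062 0.1174] [[0.4856, 0.0004, 0.1155], [0.5089, 0.012, 0.1188]]
ptr 455 [0.4742 0.0058 0.0235] [[0.4631, 0.0042, 0.0222], [0.4856, 0.0075, 0.0249]]
bolt 1565 [ 0.5353 -0.0006  0.0817] [[0.526, -0.0133, 0.0707], [0.5469, 0.0154, 0.0896]]
```

View pics/w8.png

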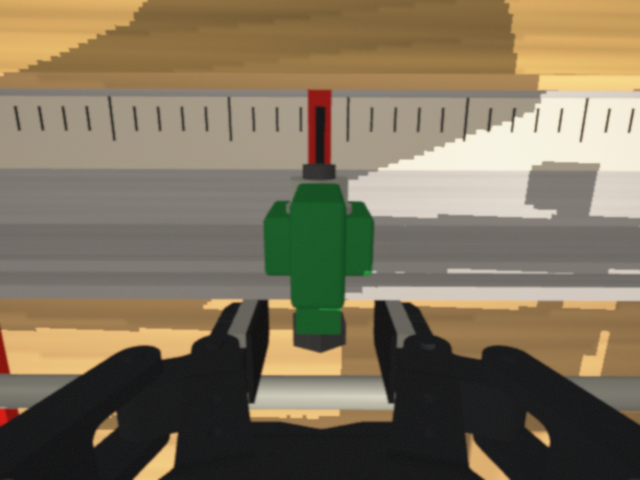

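Both fingers hang free in the gap, either side of the head at (320,330), no contact force. Closing.

Request:
jog_arm(targets=[0,0,0,0,0,0,0.3,0,0,0,0,0,0,0.25,0,0,0,0,0,0,0,0,0,0,0,0,0,0,0,0,0,0,0,0,0,0,0,0,0,0,0,0,0,0,0,0,0,0,0,0,0,0,0,0,0,0,0,0,0,0,0,0,0,0,0,0,0,0,0,0])

```text
clock: 8.18
tool_pos: [0.5373, 0.0071, 0.0601]
tcp_rot: [[-1.0, -0.023, 0.001], [-0.023, 1.0, -0.0], [-0.001, -0.0, -1.0]]
wrist_force: [-0.1, -1.6, 5.9]
width: 0.175
```

Run:
```python
from m import *
s=arm.get_state();print(s['clock'],s['tool_pos'],np.round(s['tcp_rot'],4).tolist(),s['width'],s['wrist_force'],s['torque'])
shot('wrist','w9');meas('w9');shot('scene','s9')
```

```text
8.1833 [0.53728798 0.00714927 0.06014232] [[-0.9997, -0.0228, 0.0012], [-0.0228, 0.9997, -0.0002], [-0.0012, -0.0003, -1.0]] 0.17481306624676968 [-0.12789607 -1.60192327  5.93507978] [-0.60298233  0.19546745 -0.00693056]
tape rows 74 [4.7060e-01 5.1000e-03 1.7400e-02 1.6027e+01] fit y(x)= [-0.0035  0.0068]
tab top 5820 [0.4966 0.007  0.1174] [[0.4856, 0.0012, 0.1155], [0.5088, 0.0128, 0.1188]]
ptr 449 [0.4741 0.0067 0.0235] [[0.4632, 0.005, 0.022], [0.4853, 0.0084, 0.0251]]
bolt 2581 [0.5315 0.0062 0.0821] [[0.526, -0.0126, 0.0708], [0.5455, 0.0268, 0.0897]]
```

View pics/w9.png

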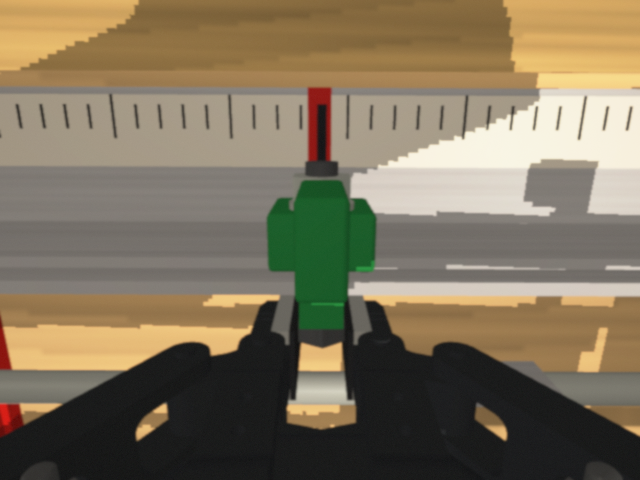

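Width 0.175 fits 17 mm across flats (same scale as the tab's 12 mm); pointer ~1 mm from the tape's middle. A short hold to see that it is stable.

Request:
jog_arm(targets=[0,0,0,0,0,0,0,0,0,0,0,0,0,0,0,0,0,0,0,0,0,0,0,0,0,0,0,0,0,0,0,0,0,0,0,0,0,0,0,0,0,0,0,0,0,0,0,0,0])

```text
clock: 8.87
tool_pos: [0.5373, 0.0072, 0.0601]
tcp_rot: [[-1.0, -0.023, 0.001], [-0.023, 1.0, -0.0], [-0.001, -0.0, -1.0]]
wrist_force: [-0.3, -2.5, 5.8]
width: 0.172
```

Run:
```python
from m import *
s=arm.get_state();print(s['clock'],s['tool_pos'],s['width'],s['wrist_force'],s['torque'],np.abs(s['joint_velocities']).max())
shot('wrist','w10');meas('w10')
z=ld('w10')
cv2.imwrite('pics/w10c.png',cv2.resize(z['im'][80:360,240:400,::-1],None,fx=2.1,fy=2.1,interpolation=cv2.INTER_CUBIC))
shot('top','t10')
```

```text
8.8667 [0.53728878 0.00718067 0.06012166] 0.1723830155756023 [-0.33621925 -2.47412488  5.81676258] [-0.62897806  0.14537068  0.00623637] 0.09031217601269943
tape rows 74 [4.70600e-01 5.10000e-03 1.75000e-02 1.60135e+01] fit y(x)= [-0.0024  0.0062]
tab top 5795 [0.4967 0.007  0.1174] [[0.4857, 0.0012, 0.1155], [0.5088, 0.0128, 0.1188]]
ptr 449 [0.4741 0.0067 0.0235] [[0.4632, 0.005, 0.0222], [0.4853, 0.0084, 0.0251]]
bolt 2593 [0.5314 0.0063 0.0821] [[0.526, -0.0126, 0.0709], [0.5455, 0.0267, 0.0898]]
```

View pics/w10c.png

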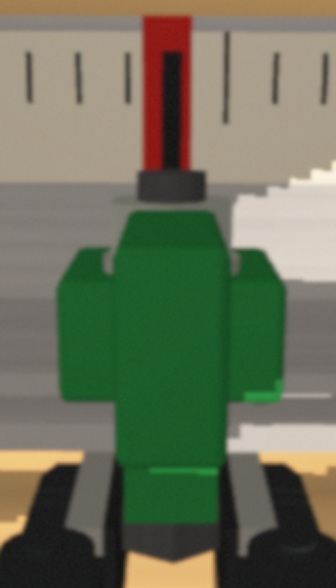

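View pics/t10.png

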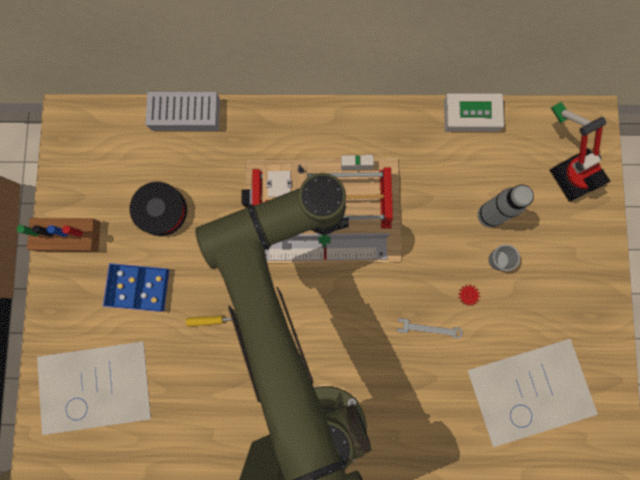

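Stable: the pads clasp the head, the pointer is over the tape (about 1 mm right of its middle), and the bystanders that can be seen are where they were. Handing in.

```bash
python3 -c "
from workcell import arm
print(arm.sign_off()); s=arm.get_state(); print(s['clock'],s['width'])"
```

```text
the job is handed in; nothing more can be done
None
the job is handed in; nothing more can be done
```

The stop is at its new place: I slid it about 76 mm by the thumb tab, let go, and the arm is now holding the bolt head behind the angle. I handed the job in at about 9 s on the robot's clock. The hand-in gives no verdict.

- **Pointer:** in the last picture it is over the red tape, about 1 mm to the +y side of its middle. It was within 0.5 mm when I let go of the tab, and closing on the bolt head moved the stop about 1 mm.
- **Grip:** the jaws read an opening of 0.172 to 0.175. On the scale set by the 12 mm tab, that is 17 mm, so they are on the two upright flats rather than the corners. The grasp point is about 5 mm from the head's centre. The arm was steady over a 0.6 s hold, with wrist force under about 7 N.
- **Not measured:** I could not read the bolt's angle or the clamping force directly. The angle is inferred from the pads lying flat on the flats, and the force from the gripper's fixed setting of half its maximum.
- **Other things on the table:** those visible in the last top picture look unmoved. The arm hid part of the screwdriver and possibly the spare bolt. Nothing touched them that I could tell.
- **What went wrong:** one move call was refused because I gave it the wrong number of values; nothing moved. The final automatic tape fit was off because the pointer covers part of the tape, so I took the final offset from the picture and the earlier tape measurement.

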